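# Index the turntable and hold a flute tube pressed in its V-cradle

## Robot

A 6-joint arm with a two-finger parallel gripper is mounted at the origin on the work surface. World frame = base frame: x ahead of the robot, y to its left, z up, the work surface at z = 0. Lengths are in m, angles in rad, forces in N, time in s.
With the tool pointing down it reaches from about 0.325 to 0.775 m from the base axis. Payload 9.3 kg.
Tool frame: the origin (TCP) lies between the finger pads; the fingertips stand bot.tips_ahead ahead of it and the grasp point (between the pads) lies 8 mm behind it (bot.tips_ahead is the distance from the TCP to the fingertips, in m); z points along the fingers, y is the line along which they close (so a half turn about z gives the same grasp; the last joint's range is limited). The gripper opens to 85 mm and grips with 20 to 120 N. Pads are 22 mm wide; open, the fingers measure 114 mm over their backs; the gripper's body (76 mm by 85 mm) begins 54 mm behind the grasp point. The pads swing forward as they close: fully open they stand 13 mm farther back than shut.
Start: joints at [-1.479, 0.259, 0.021, 1.334, 0, 1.418], TCP at [0.133, -0.534, 0.242] pointing down, gripper open.
Joint ranges: [-3.04, 3.04], [-0.91, 1.82], [-1.04, 1.36], [-1.92, 1.95], [-1.52, 1.45], [-3.14, 3.14]. Speed limits (rad/s): [2.22, 2.22, 2.79, 3.14, 3.14, 3.14].

## Interface

Orientations are given as a rotation vector (axis times angle).
In Python, from plant import bot gives the robot as it stands.
- The arm moves only by the shell command python3 -m creep 'ROWS' [OPENING]. ROWS is JSON, one flat list of numbers, 6 for each row, row after row: the shift along the tool's x, y, z in mm, then the turn, a rotation vector about the tool's x, y, z in rad. In form: [tx, ty, tz, wx, wy, wz, tx, ty, tz, wx, wy, wz, ...]. A call has 1 to 12 rows; each row shifts and turns the commanded pose from where the row before left it, along the tool's axes as they then stand; what a row does not reach is not made up. A row lasts 1/8 s, in which the tool goes at most 62.5 mm and 10.7 degrees, less where a joint would pass 70% of its speed; a pose out of reach is approached as far as the arm can. A call with a gripper value outside its range is refused whole. OPENING is the opening in per cent of the stroke, from 0 (shut) to 100 (fully open), set as the call begins (- or left out, the last holds). The fingers move at their own pace and stop on an object; the grip force is fixed at half the most. Time passes only in rows, so rows that do not move let the fingers close. It gives the time, the measured TCP pose, the force, the opening and the grip force at its end, in the units of the state.
- bot.state(): the state, without advancing time (a new reading comes with each control period).
- bot.camera(name): name is "scene" or "top" or "wrist"; returns (picture, depth): 420x560x3 uint8, blue, green, red; 420x560 float32, m along the optical axis (not along the pixel's ray), 0 where there is no reading.
- bot.camera_model(name): a dict with "vfov" (degrees; the focal length in pixels is half the picture's height over the tangent of half this angle, whatever the lens; pixels are square), "cx", "cy" (the principal point, pixels), "view" (4x4, takes a point from world to camera coordinates). Camera axes: x right, y up, looking along -z (the intrinsics and any distortion apply to the point x, -y, -z); pixel columns grow to the right and rows downward; lengths in m; the calibration is good to about 2 mm. A picture is of the moment at which its call begins: read the wrist's pose just before it. camera_model takes no time and is no camera call; for the wrist camera it gives the pose at the moment of the call.
- bot.finish_job(): hands the job in; it is judged then, once.
The state is a dict: "time": time; "joint_positions": joint angles; "joint_vel": joint speeds; "effort": joint torques, N m; "ee_pos": TCP position; "ee_rot": TCP orientation; "wrist_force": force on the tool from outside, world axes, zero at the start; "moment": the same for the moment, N m; "finger_gap": opening from 0.0 (shut) to 1.0 (fully open); "gripper_force": force on a finger pad.
Only numpy, scipy, OpenCV 4.12 (cv2) and the standard library are available. Lean on these libraries where they do the work, as an engineer would, in place of code of your own. Each camera call takes 0.05 s, during which the arm holds its last target. There are 200 camera calls.

## Task

First turn the round indexing table counter-clockwise (seen from above) by its upright red post until its red lug is right up against the green stop, leaving the flute tube on its wooden rest meanwhile. Then take the tube, lay it centred in the blue V-cradle on the table so that it lies on both V faces along their whole length, and press it down with the gripper until the sprung cradle has sunk about half-way through its 10 mm travel. Finish while still holding it pressed there: do not let go, keep the table at its stop, and leave the bottle, jar and pad box where they are.

Things in the scene. Friction and masses are not known exactly. Their poses are not given: they have to be found in the camera images.
- turntable (a joint): angle of the round indexing table about its vertical axis, rad: grows counter-clockwise seen from above; 1.30 is the stop (red lug against the green block), starts at 0 to 0.45. Stiff (friction about 0.22 N m, some 2.6 N at the post), stays where it is left. Disc 196 mm wide, its top 40 mm above the bench, on a fixed grey base 244 mm wide, 18 mm high; stop block 34 mm high
- turntable_center (a point): point on the vertical axis of the table, on the disc's upper face (40 mm above the bench); x and y turn with the disc, x along the V-groove, y towards the red post
- post_grip (a point): on the axis of the upright round red post by which the table is turned, 35 mm above the disc (75 mm above the bench). Post 16 mm in diameter, its top 58 mm above the disc, its axis 84 mm from the table's axis
- cradle (a joint): how far the sprung V-cradle is pressed straight down, m: 0 up (also with just the tube in it), 0.010 bottomed. About 9 N start it moving, then 1.5 N more for every mm: about 17 N at half-way, 25 N bottomed
- cradle_seat (a point): where the tube's centre lies when it is centred and fully seated in the V-cradle: on the table's axis, 104 mm above the bench with the spring up; sinks with the cradle. x along the V-groove, z up. The cradle has two blue V-rests, each 20 mm long, centred 50 mm either side of here along x, with an 80 mm gap between them free for fingers
- cradle_plate: the dark steel plate and pedestals that carry the blue V faces, 124 mm along x, 44 mm wide; origin at the centre of its underside, 52 mm below point cradle_seat; between the V-rests its upper face lies 40 mm below that point. The robot must not press it directly
- vee_left: the slick blue plastic V faces (friction about 0.2) on the +y side of the groove, one on either V-rest; origin at point cradle_seat, same axes. Faces at 45 degrees, mouth about 35 mm wide, upper edges 1 mm below the origin, outer edges within 25 mm of the groove line
- vee_right: the blue V faces on the -y side of the groove; origin at point cradle_seat, same axes
- tube_center (a point): centre of the loose silvery flute tube: a plain cylinder 26 mm in diameter, 150 mm long, brass band at each end, 80 to 160 g; x along the tube, its roll is arbitrary. It starts lying in the wooden rest, its axis 55 mm above the bench
- tube_end_a (a point): centre of the tube's end face at its -x end
- tube_end_b (a point): centre of the tube's end face at its +x end
- tube: the flute tube; origin at its centre, x along it
- tube_rest: fixed wooden rest, 140 mm along its x, 60 mm wide, base 12 mm thick, with two V-notched blocks 20 mm long, 50 mm either side of its centre; 80 mm free between them. Origin at the centre of its underside, x along the tube
- oil_bottle: white bottle, 36 mm in diameter, 85 mm tall; origin at the centre of its underside; leave alone
- shellac_jar: amber jar, 46 mm in diameter, 60 mm tall; origin at the centre of its underside; leave alone
- pad_box: grey box with blue lid, 90 x 60 x 32 mm; origin at the centre of its underside; leave alone
There are look-alikes about, which are no part of the job. Leave any orange look-alike of the part that bears turntable alone. There is more than one size of the tube; the job needs the smaller.

How it is judged:
On the way:
1. the table is turned to its stop (within 3 degrees) while the tube still lies on its wooden rest (value of joint turntable above 1.25 rad and distance of tube_center from where it was at the start of the episode below 0.02 m), for 0.2 s.
At the end, for the whole second after the job is handed in: table within 3.5 deg of its stop; tube in the V: ends within 2.5 mm of the seated line, centred within 12 mm along it, at rest; both V faces bear on it with over 2.5 N; cradle down 2.5 to 8.5 mm; fingers push the tube (over 1 N), the robot pushes the cradle itself with under 1 N (value of joint turntable above 1.24 rad and value of joint cradle between 0.0025 and 0.0085 m and y of tube_end_a in the frame of cradle_seat between -0.0025 and 0.0025 m and z of tube_end_a in the frame of cradle_seat between -0.0025 and 0.0025 m and y of tube_end_b in the frame of cradle_seat between -0.0025 and 0.0025 m and z of tube_end_b in the frame of cradle_seat between -0.0025 and 0.0025 m and x of tube_center in the frame of cradle_seat between -0.012 and 0.012 m and contact force between tube and vee_left above 2.5 N and contact force between tube and vee_right above 2.5 N and contact force between the fingers and tube above 1 N and contact force between each of the fingers, the arm and cradle_plate below 1 N and linear speed of tube below 0.02 m/s); the arm keeps its last pose, push and grip.
It fails at once if the oil bottle is moved more than 30 mm or tipped over (distance of oil_bottle from where it was at the start of the episode above 0.03 m or angle between oil_bottle's own z axis and vertical above 0.5 rad).
It fails at once if the amber jar is moved more than 30 mm or tipped over (distance of shellac_jar from where it was at the start of the episode above 0.03 m or angle between shellac_jar's own z axis and vertical above 0.5 rad).
It fails at once if the pad box is moved more than 30 mm or tipped over (distance of pad_box from where it was at the start of the episode above 0.03 m or angle between pad_box's own z axis and vertical above 0.5 rad).
It also fails if it takes over 64 s, if anything falls off the work surface, if the arm or the gripper's body presses on something with over 40 N, if the wrist force passes 120 N, or if a joint passes its speed limit or range.

## Working session

There is one attempt and no reset: what is moved stays moved. The work goes in short steps, Python scripts to look and compute and a shell command to move; the robot and the scene stay as the last step left them, time stands still between calls to the robot, and variables do not carry over. Pictures are saved under pics/ and viewed, at most 10 in all, crops included, and the job is handed in when it is done.

```bash
ls; mkdir -p pics; python3 - <<'E'
from plant import bot
import cv2,numpy as np,pickle
print(bot.state(), bot.tips_ahead)
d={}
for n in("top","scene"):
    im,dp=bot.camera(n);m=bot.camera_model(n);print(n,m);d[n]=(im,dp,m)
    cv2.imwrite(f"pics/{n}0.png",im)
pickle.dump(d,open("d0.pkl","wb"))
E
```

```text
pics
{'time': 0.0, 'joint_positions': array([-1.47859454e+00,  2.59219474e-01,  2.07053623e-02,  1.33369906e+00,
        3.36719913e-05,  1.41819278e+00]), 'joint_vel': array([ 0.0002829 , -0.00020301, -0.00098817, -0.00028572, -0.00090075,
       -0.0003365 ]), 'effort': array([ 2.07023800e-05, -5.55642664e+01,  3.44523311e+01,  1.39207233e-02,
       -1.94108466e-04, -9.77424691e-06]), 'ee_pos': array([ 0.13327838, -0.53331243,  0.24162914]), 'ee_rot': array([-3.11668311e+00, -3.83406986e-01, -1.20017901e-04]), 'wrist_force': array([-0.79661135, -0.10596143, -0.259802  ]), 'moment': array([ 0.02611829,  0.04703934, -0.01251372]), 'gripper_force': 0.0, 'finger_gap': 1.0001347496029174} 0.011
top {'vfov': 42.32323254872555, 'cx': 277.10366770044544, 'cy': 210.12977363922823, 'view': array([[-0.01863312, -0.99973524,  0.01350052, -0.02225684],
       [ 0.97995154, -0.01558213,  0.19862573, -0.54196779],
       [-0.19836278,  0.01693087,  0.97998243, -1.67448471],
       [ 0.        ,  0.        ,  0.        ,  1.        ]])}
scene {'vfov': 51.40507574953235, 'cx': 272.0833539681725, 'cy': 209.6012350524306, 'view': array([[-0.35506921,  0.93482922,  0.00449197,  0.19538355],
       [-0.57885818, -0.22363139,  0.78416338,  0.22904543],
       [ 0.73406339,  0.27583206,  0.62053816, -1.56954177],
       [ 0.        ,  0.        ,  0.        ,  1.        ]])}
```

View pics/top0.png

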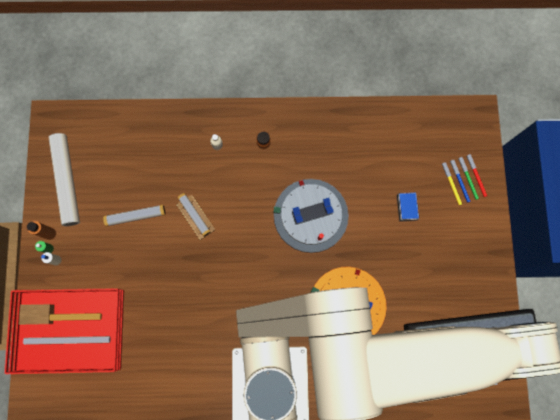

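View pics/scene0.png

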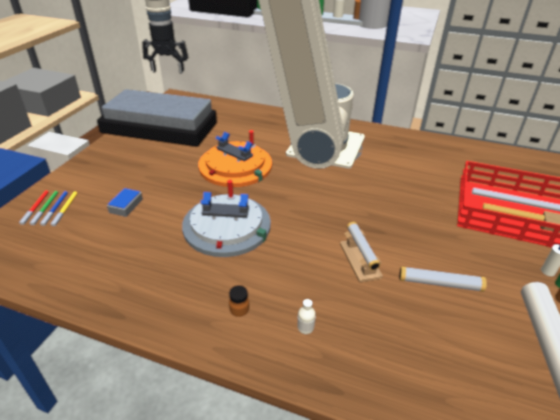

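Top view: the grey table is at (311,216), with its lug or post at (302,183) and (321,237) and the green stop at (277,211). The orange look-alike is at (347,305) and gets left alone.

Tube candidates in the top view are (196,215) on the wooden rest, (134,215) on the bench (longer), and (66,340) in the tray (longer). The one on the rest fits the description because it is the shorter one and lies on the rest. I'll confirm this with a crop and measurements.

```bash
cat > h.py <<'E'
import numpy as np,cv2,pickle
from scipy.spatial.transform import Rotation as R
def cast(m,uv,z,H=420):
    f=H/2/np.tan(np.radians(m["vfov"])/2)
    uv=np.atleast_2d(np.asarray(uv,float))
    d=np.c_[(uv[:,0]-m["cx"])/f,-(uv[:,1]-m["cy"])/f,-np.ones(len(uv))]
    V=np.asarray(m["view"]);Rw=V[:3,:3].T;c=-Rw@V[:3,3];w=d@Rw.T
    return c+w*((z-c[2])/w[:,2])[:,None]
def proj(m,p,H=420):
    f=H/2/np.tan(np.radians(m["vfov"])/2);V=np.asarray(m["view"])
    q=np.atleast_2d(p)@V[:3,:3].T+V[:3,3]
    return np.c_[m["cx"]+f*q[:,0]/-q[:,2],m["cy"]-f*q[:,1]/-q[:,2]]
def blobs(mask,amin=4):
    n,_,s,c=cv2.connectedComponentsWithStats(mask.astype(np.uint8))
    return [(np.round(c[i],1),s[i,4]) for i in range(1,n) if s[i,4]>=amin]
E
python3 - <<'E'
from h import *
d=pickle.load(open("d0.pkl","rb"))
for n in("top","scene"):
    im,dp,m=d[n];hsv=cv2.cvtColor(im,cv2.COLOR_BGR2HSV);h,s,v=cv2.split(hsv)
    red=((h<6)|(h>174))&(s>170)&(v>90)
    grn=(h>50)&(h<85)&(s>90)
    blue=(h>105)&(h<130)&(s>150)&(v>80)
    for nm,k,z in(("red",red,.045),("grn",grn,.034),("blue",blue,.1)):
        for c,a in blobs(k):
            p=cast(m,c,z)[0]
            if .3<p[0]<.8 and abs(p[1])<.4: print(n,nm,c,a,p.round(3))
    if n=="top":
        wood=None
        c=im[165:265,95:355];cv2.imwrite("pics/c1.png",cv2.resize(c,(780,300),interpolation=cv2.INTER_CUBIC))
        # disc base : low saturation region
        g=((s<60)&(v>60)).astype(np.uint8)
        cs,_=cv2.findContours(g,cv2.RETR_EXTERNAL,cv2.CHAIN_APPROX_NONE)
        for k in cs:
            if cv2.contourArea(k)>60:
                r=cv2.minAreaRect(k);ctr=np.array(r[0])
                p=cast(m,[ctr],.05)[0]
                if .3<p[0]<.9 and abs(p[1])<.6: print("gray",np.round(r[0],1),np.round(r[1],1),round(r[2],1),cv2.contourArea(k),p.round(3), cast(m,[ctr],.018)[0].round(3))
E
```

```text
top red [300.8 182.5] 10 [ 0.634 -0.11   0.045]
top red [320.4 236. ] 14 [ 0.457 -0.168  0.045]
top red [357.1 271.6] 11 [ 0.343 -0.279  0.045]
top grn [277.  209.7] 22 [ 0.547 -0.032  0.034]
top blue [327.5 205.7] 79 [ 0.544 -0.188  0.1  ]
top blue [297.2 214.7] 87 [ 0.517 -0.093  0.1  ]
gray [133.1 215. ] [ 9.9 53.9] 79.0 475.0 [0.534 0.426 0.05 ] [0.54  0.434 0.018]
gray [193.2 213.7] [41.3  7.8] 56.3 287.5 [0.535 0.236 0.05 ] [0.541 0.24  0.018]
gray [310.8 215.3] [73.5 72.8] 45.0 4129.0 [ 0.524 -0.139  0.05 ] [ 0.53  -0.141  0.018]
gray [215.7 140.9] [14.8  9.4] 63.4 100.5 [0.777 0.165 0.05 ] [0.788 0.168 0.018]
gray [279.5 114.8] [209.6 561. ] 89.5 53197.0 [ 0.865 -0.046  0.05 ] [ 0.877 -0.046  0.018]
scene red [211.8 171.5] 16 [ 0.358 -0.273  0.045]
scene red [229.9 187.8] 64 [ 0.417 -0.184  0.045]
scene red [219. 244.] 13 [ 0.647 -0.106  0.045]
scene grn [261.3 232.3] 42 [ 0.556 -0.028  0.034]
scene blue [123.6 198. ] 273 [ 0.629 -0.39   0.1  ]
scene blue [206.2 198.4] 72 [ 0.552 -0.186  0.1  ]
scene blue [243.2 200.6] 67 [ 0.525 -0.091  0.1  ]
```

View pics/c1.png

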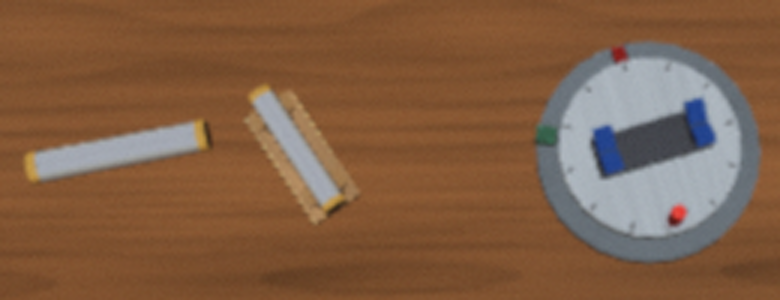

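The crop confirms the tube on the wooden rest (crop (300,150)) is shorter and thinner than the bench one (crop (118,150)). On the grey table the post is at crop (677,215), the lug at (619,54) and the stop at (546,135). I'll move above the post.

```bash
python3 -m creep '[44,-31,4,0,0,0,44,-31,4,0,0,0,44,-31,4,0,0,0,44,-31,4,0,0,0,44,-31,4,0,0,0,44,-31,4,0,0,0,44,-31,4,0,0,0,44,-31,4,0,0,0,44,-31,4,0,0,0,0,0,0,0,0,0,0,0,0,0,0,0]' 100
python3 - <<'E'
from h import *
from plant import bot
s=bot.state();m=bot.camera_model("wrist");im,dp=bot.camera("wrist")
print(s["ee_pos"],s["ee_rot"],s["joint_positions"],m)
pickle.dump((im,dp,m),open("w1.pkl","wb"));cv2.imwrite("pics/w1.png",im)
E
```

```text
time: 1.48
ee_pos: [0.4497, -0.1668, 0.206]
ee_rot: [-3.118, -0.385, 0.001]
wrist_force: [0.7, 0.5, 0.5]
finger_gap: 1.002
gripper_force: 0.0
[ 0.44969275 -0.16681633  0.20601904] [-3.11767855e+00 -3.85113372e-01  1.19974546e-03] [-5.30239484e-01  1.54014372e-01 -2.08473552e-01  1.20904764e+00
 -2.90858613e-04  2.36554708e+00] {'vfov': 67.48926509792962, 'cx': 277.3838474052321, 'cy': 212.45821610500437, 'view': array([[ 2.42712346e-01, -9.70098284e-01,  1.90140882e-04,
        -2.71439841e-01],
       [ 9.21838544e-01,  2.30577010e-01, -3.11525185e-01,
        -3.45386048e-01],
       [ 3.02166205e-01,  7.57862874e-02,  9.50237877e-01,
        -4.69717091e-01],
       [ 0.00000000e+00,  0.00000000e+00,  0.00000000e+00,
         1.00000000e+00]])}
```

View pics/w1.png

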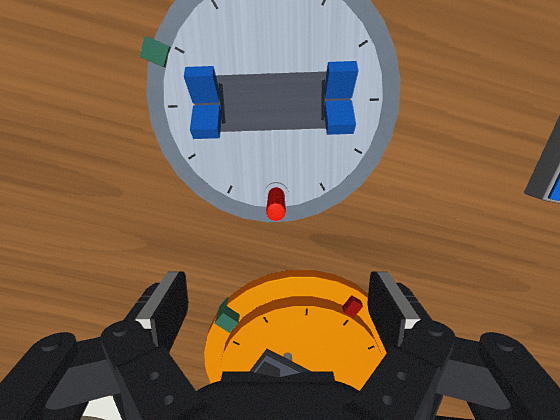

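The wrist view shows the post top at (276,212). The V blocks are around (204,102) and (341,98), the stop is at (155,51), and the lug is out of the picture.

```bash
python3 - <<'E'
from h import *
im,dp,m=pickle.load(open("w1.pkl","rb"));h,s,v=cv2.split(cv2.cvtColor(im,cv2.COLOR_BGR2HSV))
red=((h<6)|(h>174))&(s>170)&(v>200); print(blobs(red,30))
ys,xs=np.nonzero(red&(np.arange(420)[:,None]>200)&(np.arange(420)[:,None]<225)); 
P=cast(m,[[276,212]],.098)[0];print("post",P, dp[212,276])
blue=(h>105)&(h<130)&(s>150)&(v>60)
pts=[[185,67],[213,67],[222,138],[191,138],[328,62],[357,62],[355,133],[327,134]]
print(blobs(blue,100))
Q=cast(m,pts,.103);print(Q.round(4))
G=cast(m,[[189,102],[220,102],[326,98.5],[356,98]],.0856);print(G.round(4))
c=G.mean(0);print("seat",c,"groove dir",np.degrees(np.arctan2(*(G[0]-G[3])[:2][::-1])), "post dir",np.degrees(np.arctan2(*(P-c)[:2][::-1])),np.linalg.norm((P-c)[:2]))
print("stop",cast(m,[[155,49]],.034))
E
```

```text
[(array([275.5, 211.6]), np.int32(250))]
post [ 0.44973955 -0.16611599  0.098     ] 0.2527365
[(array([340.5,  79.2]), np.int32(1066)), (array([201.5,  84.1]), np.int32(1055)), (array([339.3, 116.8]), np.int32(946)), (array([205.2, 121.3]), np.int32(937)), (array([555.6, 190.3]), np.int32(158))]
[[ 0.5376 -0.08    0.103 ]
 [ 0.5423 -0.0986  0.103 ]
 [ 0.4971 -0.1136  0.103 ]
 [ 0.4915 -0.0916  0.103 ]
 [ 0.5644 -0.1742  0.103 ]
 [ 0.5692 -0.1934  0.103 ]
 [ 0.5241 -0.207   0.103 ]
 [ 0.5185 -0.1874  0.103 ]]
[[ 0.5151 -0.0817  0.0856]
 [ 0.5208 -0.1045  0.0856]
 [ 0.5428 -0.182   0.0856]
 [ 0.5486 -0.2039  0.0856]]
seat [ 0.5318273  -0.14301305  0.0856    ] groove dir 105.33923424717494 post dir -164.2811682462099 0.08527686968987927
stop [[ 0.54886207 -0.03250573  0.034     ]]
```

```bash
python3 -m creep '[0,0,46,0,0,-0.02,0,0,46,0,0,0,0,0,46,0,0,0,0,0,0,0,0,0]' 100
python3 -m creep '[0,0,0,0,0,0,0,0,0,0,0,0,0,0,0,0,0,0,0,0,0,0,0,0,0,0,0,0,0,0,0,0,0,0,0,0]' 0
```

```text
time: 2.02
ee_pos: [0.4475, -0.1671, 0.0663]
ee_rot: [-3.111, -0.411, 0.007]
wrist_force: [-0.4, -0.3, 0.4]
finger_gap: 1.001
gripper_force: 0.0
time: 2.78
ee_pos: [0.4501, -0.167, 0.0691]
ee_rot: [3.113, 0.415, 0.001]
wrist_force: [-2.5, 1.4, 8.3]
finger_gap: 0.17
gripper_force: 58.3
```

```bash
python3 -m creep '[0.5,8.8,0,0,0,-0.105,0.5,8.8,0,0,0,-0.105,0.5,8.8,0,0,0,-0.105,0.5,8.8,0,0,0,-0.105,0.5,8.8,0,0,0,-0.105,0.5,8.8,0,0,0,-0.105,0.5,8.8,0,0,0,-0.105,0.5,8.8,0,0,0,-0.105,0,0,0,0,0,0]'
python3 - <<'E'
from h import *
from plant import bot
im,dp=bot.camera("top");cv2.imwrite("pics/t2.png",cv2.resize(im[150:290,215:405],None,fx=4,fy=4,interpolation=cv2.INTER_CUBIC))
E
```

```text
time: 3.9
ee_pos: [0.4955, -0.2192, 0.0692]
ee_rot: [2.671, 1.652, 0.006]
wrist_force: [6.4, 6.7, 4.8]
finger_gap: 0.174
gripper_force: 58.7
```

View pics/t2.png

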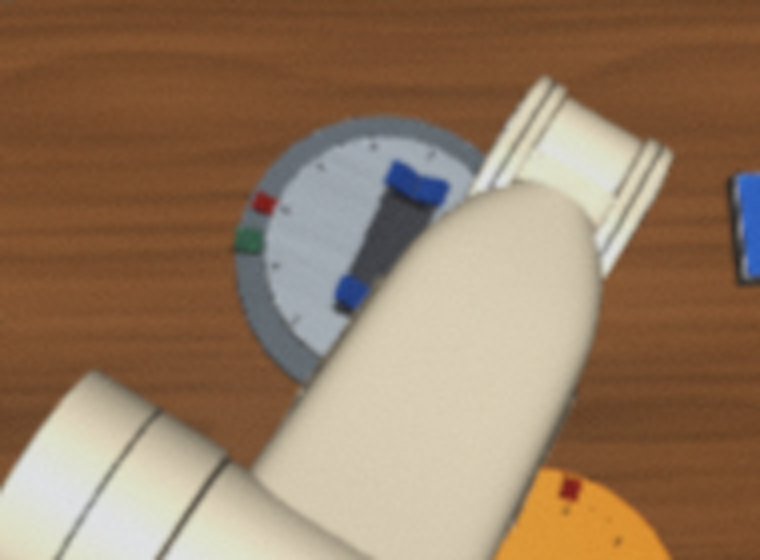

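The lug at (264,204) is close to the stop at (249,241), with roughly 5–6° to go.

```bash
python3 -m creep '[0.2,4.4,0,0,0,-0.052,0.1,2.2,0,0,0,-0.026,0,0,0,0,0,0,0,0,0,0,0,0]'; python3 -m creep '[0.1,2.2,0,0,0,-0.026,0,0,0,0,0,0,0,0,0,0,0,0]';
```

```text
time: 4.45
ee_pos: [0.5009, -0.2215, 0.0692]
ee_rot: [2.606, 1.753, 0.005]
wrist_force: [4.9, 6.2, 4.9]
finger_gap: 0.171
gripper_force: 58.8
time: 4.82
ee_pos: [0.5029, -0.2222, 0.0692]
ee_rot: [2.583, 1.786, 0.005]
wrist_force: [4.6, 6.4, 6.3]
finger_gap: 0.171
gripper_force: 58.9
```

```bash
python3 -m creep '[0.1,2.2,0,0,0,-0.026,0,0,0,0,0,0,0,0,0,0,0,0]'; python3 -m creep '[0.1,2.2,0,0,0,-0.026,0,0,0,0,0,0,0,0,0,0,0,0]'
```

```text
time: 5.2
ee_pos: [0.5049, -0.2229, 0.0692]
ee_rot: [2.56, 1.82, 0.005]
wrist_force: [5.1, 6.3, 4.4]
finger_gap: 0.17
gripper_force: 58.9
time: 5.58
ee_pos: [0.5061, -0.2233, 0.0692]
ee_rot: [-2.537, -1.852, -0.003]
wrist_force: [-1.1, 7.4, 8.8]
finger_gap: 0.172
gripper_force: 59.3
```

```bash
python3 - <<'E'
from h import *
from plant import bot
im,dp=bot.camera("top");cv2.imwrite("pics/t3.png",cv2.resize(im[180:230,255:315],None,fx=8,fy=8,interpolation=cv2.INTER_CUBIC))
E
```

```text
(no output)
```

View pics/t3.png

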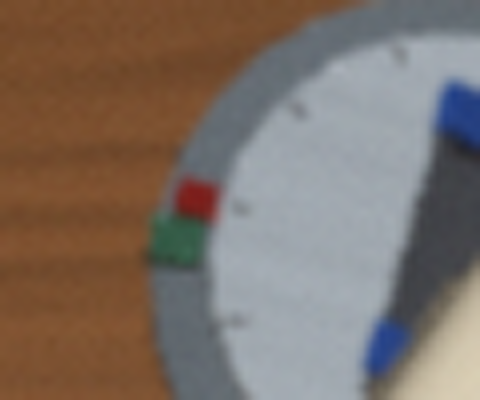

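The lug at (197,198) touches the stop at (180,240), and the force has turned. I'll give one more light push, then release.

```bash
python3 -m creep '[0.1,2,0,0,0,-0.01,0,0,0,0,0,0,0,0,0,0,0,0]'; python3 -m creep '[0,0,0,0,0,0,0,0,0,0,0,0,0,0,0,0,0,0,0,0,0,0,0,0]' 100;  python3 -m creep '[0,0,-50,0,0,0,0,0,-50,0,0,0,0,0,-50,0,0,0,0,0,0,0,0,0]'
python3 - <<'E'
from h import *
from plant import bot
s=bot.state();m=bot.camera_model("wrist");im,dp=bot.camera("wrist")
print(s["ee_pos"],s["ee_rot"],s["joint_positions"])
pickle.dump((im,dp,m),open("w2.pkl","wb"));cv2.imwrite("pics/w2.png",im)
E
```

```text
time: 6.0
ee_pos: [0.5062, -0.2233, 0.0691]
ee_rot: [-2.526, -1.863, 0.001]
wrist_force: [-9.6, 9.2, 15.3]
finger_gap: 0.17
gripper_force: 60.0
time: 6.5
ee_pos: [0.5078, -0.2251, 0.0682]
ee_rot: [-2.528, -1.864, 0.0]
wrist_force: [-0.9, 0.6, -0.3]
finger_gap: 0.988
gripper_force: 0.0
time: 7.0
ee_pos: [0.5091, -0.2259, 0.2222]
ee_rot: [2.523, 1.861, 0.004]
wrist_force: [-0.3, -0.4, 0.2]
finger_gap: 0.999
gripper_force: 0.0
[ 0.50906731 -0.22585343  0.22215371] [2.52321211 1.8606415  0.00389865] [-5.68238946e-01  2.72240486e-01 -1.08303303e-02  1.28073548e+00
 -2.36588508e-05  1.30256441e+00]
```

View pics/w2.png

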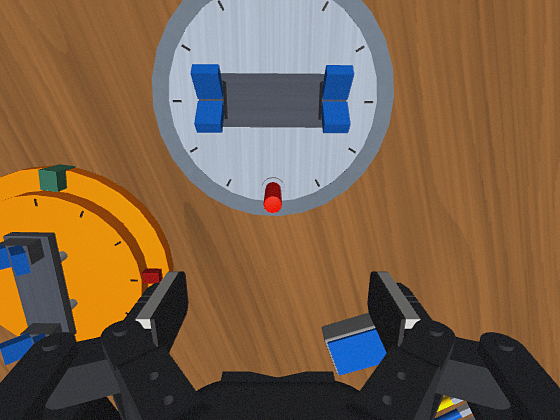

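The wrist view shows the post at (272,204), the V blocks at (208,98) and (338,98), and the table at its stop. Next I'll work out the seat and the move to the tube.

```bash
python3 - <<'E'
from h import *
im,dp,m=pickle.load(open("w2.pkl","rb"));h,s,v=cv2.split(cv2.cvtColor(im,cv2.COLOR_BGR2HSV))
blue=(h>105)&(h<130)&(s>150)&(v>60);print(blobs(blue,300))
P=cast(m,[[272,204]],.098)[0]
G=cast(m,[[195,100],[223,101],[324,99.5],[352,98.5]],.0856);c=G.mean(0)
a=lambda d:np.degrees(np.arctan2(d[1],d[0]))
print("post",P,"seat",c,"groove",a(G[0]-G[3]),"postdir",a(P-c),np.linalg.norm((P-c)[:2]))
top=pickle.load(open("d0.pkl","rb"))["top"][2]
T=cast(top,[[181.3,195.7],[206.3,233.3]],.06);print("tube",T,T.mean(0),a(T[0]-T[1]),np.linalg.norm(T[0]-T[1]))
E
```

```text
[(array([206.9,  80.8]), np.int32(962)), (array([337.2,  81.8]), np.int32(952)), (array([208.9, 116.4]), np.int32(843)), (array([335. , 116.9]), np.int32(819)), (array([ 18.9, 260.2]), np.int32(439)), (array([357.3, 351.2]), np.int32(1763)), (array([ 15.4, 348.1]), np.int32(622))]
post [ 0.50544911 -0.22259063  0.098     ] seat [ 0.53182798 -0.14280409  0.0856    ] groove 163.30068270567307 postdir -108.29481576447557 0.08403414527165401
tube [[0.59215089 0.27284947 0.06      ]
 [0.46961738 0.19245958 0.06      ]] [0.53088414 0.23265452 0.06      ] 33.26745729895285 0.14655031775804467
```

```bash
python3 -m creep '[49.4,-12.7,0,0,0,0,49.4,-12.7,0,0,0,0,49.4,-12.7,0,0,0,0,49.4,-12.7,0,0,0,0,49.4,-12.7,0,0,0,0,49.4,-12.7,0,0,0,0,49.4,-12.7,0,0,0,0,49.4,-12.7,0,0,0,0,49.4,-12.7,0,0,0,0,0,0,0,0,0,0]'
python3 -m creep '[0,0,0,0,0,-0.175,0,0,0,0,0,-0.175,0,0,0,0,0,-0.175,0,0,0,0,0,-0.175,0,0,0,0,0,-0.175,0,0,0,0,0,-0.175,0,0,0,0,0,-0.175]'
python3 -m creep '[0,0,0,0,0,-0.175,0,0,0,0,0,-0.175,0,0,0,0,0,-0.175,0,0,0,0,0,-0.175,0,0,0,0,0,-0.175,0,0,0,0,0,-0.175,0,0,0,0,0,-0.175,0,0,0,0,0,0,0,0,0,0,0,0]'
python3 - <<'E'
from h import *
from plant import bot
s=bot.state();m=bot.camera_model("wrist");im,dp=bot.camera("wrist")
print(s["ee_pos"],s["ee_rot"],s["joint_positions"])
pickle.dump((im,dp,m,s),open("w3.pkl","wb"));cv2.imwrite("pics/w3.png",im)
E
```

```text
time: 8.3
ee_pos: [0.5291, 0.2364, 0.2161]
ee_rot: [-2.524, -1.869, 0.004]
wrist_force: [-0.4, -0.3, 0.2]
finger_gap: 1.002
gripper_force: 0.0
time: 9.18
ee_pos: [0.5295, 0.2325, 0.2169]
ee_rot: [-0.989, -2.98, 0.002]
wrist_force: [0.1, 0.1, 0.9]
finger_gap: 1.001
gripper_force: 0.0
time: 10.3
ee_pos: [0.5298, 0.233, 0.2177]
ee_rot: [0.89, -3.012, 0.0]
wrist_force: [-0.2, 0.0, 1.3]
finger_gap: 0.996
gripper_force: 0.0
[0.52976486 0.23302649 0.21767295] [ 8.90246665e-01 -3.01175442e+00  4.95984963e-05] [ 2.69464557e-01  3.16123498e-01  4.06389685e-02  1.29632992e+00
 -4.98599103e-05 -3.05348803e-01]
```

View pics/w3.png

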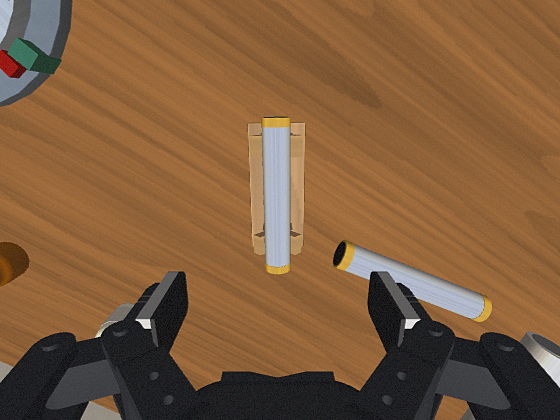

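The wrist view shows the tube from (276,118) to (278,273) on its rest. The bigger tube, at (345,255) and beyond, is clear of the right finger.

```bash
python3 - <<'E'
from h import *
im,dp,m,s=pickle.load(open("w3.pkl","rb"))
for r in (135,150,165,180,195,210,225,240,255):
    row=im[r,255:300].astype(int);sat=row.max(1)-row.min(1);k=np.nonzero(sat<45)[0]+255
    print(r,k.min(),k.max(),dp[r,277].round(3),end="; ")
T=cast(m,[[275.9,118],[278,273]],.060);c=T.mean(0);d=T[1]-T[0]
print("\n",T,c,np.linalg.norm(d),np.degrees(np.arctan2(-d[1],-d[0])))
Rt=R.from_rotvec(s["ee_rot"]).as_matrix();print("yaw",np.degrees(np.arctan2(Rt[1,0],Rt[0,0])))
t=c-s["ee_pos"];t[2]=.047-s["ee_pos"][2];print("shift mm",Rt.T@t*1000)
E
```

```text
135 257 290 0.274; 150 262 289 0.279; 165 263 289 0.281; 180 263 290 0.286; 195 264 289 0.291; 210 264 289 0.296; 225 264 290 0.3; 240 265 289 0.305; 255 265 289 0.31; 
 [[0.46835404 0.19149059 0.06      ]
 [0.59652517 0.27672643 0.06      ]] [0.5324396  0.23410851 0.06      ] 0.15392526656258076 -146.37546374206278
yaw -147.06561167347505
shift mm [ -3.00145379  -0.59018485 170.6699224 ]
```

```bash
python3 -m creep '[-3,0,45,0,0,-0.012,0,0,45,0,0,0,0,0,45,0,0,0,0,0,24,0,0,0,0,0,12,0,0,0,0,0,0,0,0,0]'
python3 -m creep '[0,0,0,0,0,0,0,0,0,0,0,0,0,0,0,0,0,0,0,0,0,0,0,0,0,0,0,0,0,0,0,0,0,0,0,0]' 0
python3 -m creep '[0,0,-10,0,0,0,0,0,-30,0,0,0,0,0,-45,0,0,0,0,0,-45,0,0,0,0,0,-40,0,0,0,0,0,0,0,0,0,0,0,0,0,0,0]'
python3 - <<'E'
from h import *
from plant import bot
s=bot.state();m=bot.camera_model("wrist");im,dp=bot.camera("wrist")
print(s["ee_pos"],s["ee_rot"],s["joint_positions"])
pickle.dump((im,dp,m,s),open("w4.pkl","wb"));cv2.imwrite("pics/w4.png",im)
E
```

```text
time: 11.1
ee_pos: [0.5323, 0.2351, 0.047]
ee_rot: [0.913, -3.005, -0.0]
wrist_force: [0.2, 0.0, 0.4]
finger_gap: 0.998
gripper_force: 0.0
time: 11.85
ee_pos: [0.5334, 0.2345, 0.0482]
ee_rot: [-0.913, 3.004, -0.003]
wrist_force: [1.5, -4.7, 4.8]
finger_gap: 0.282
gripper_force: 58.6
time: 12.72
ee_pos: [0.5319, 0.2352, 0.2168]
ee_rot: [0.915, -3.004, -0.0]
wrist_force: [-1.2, 1.0, -2.0]
finger_gap: 0.283
gripper_force: 59.0
[0.53192467 0.23520379 0.21676506] [ 9.15211696e-01 -3.00445405e+00 -3.56540992e-04] [ 2.71985771e-01  3.21170995e-01  4.57288575e-02  1.29619465e+00
  2.07180424e-04 -3.19391049e-01]
```

View pics/w4.png

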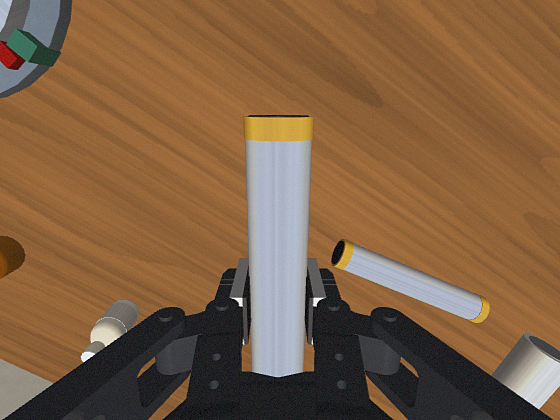

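The tube is gripped, with its far end at (278,116). I'll measure its tilt and lengthwise offset in the tool frame, then compute the move to above the seat.

```bash
python3 - <<'E'
from h import *
im,dp,m,s=pickle.load(open("w4.pkl","rb"))
f=210/np.tan(np.radians(m["vfov"])/2);V=m["view"];Rt=R.from_rotvec(s["ee_rot"]).as_matrix()
def w(u,v,z):
    q=np.array([(u-m["cx"])/f*z,-(v-m["cy"])/f*z,-z]);return Rt.T@(V[:3,:3].T@(q-V[:3,3])-s["ee_pos"])*1000
for v in (118,125,150,180,210,240,270,300,330,350): 
    z=np.median(dp[v,275:283]); print(v,z.round(4),w(278.5,v,z).round(1))
yaw=np.degrees(np.arctan2(Rt[1,0],Rt[0,0]));print("yaw",yaw)
for z in(.14,):
    print("to seat mm",Rt.T@(np.array([.5318,-.1428,z])-s["ee_pos"])*1000)
E
```

```text
118 0.1071 [ 78.    0.3 -21. ]
125 0.1077 [ 75.8   0.3 -21.2]
150 0.1106 [ 67.3   0.3 -20.9]
180 0.1139 [ 56.5   0.3 -20.9]
210 0.1177 [ 45.    0.3 -20.6]
240 0.1216 [ 32.8   0.3 -20.5]
270 0.1254 [ 20.    0.3 -20.7]
300 0.1298 [  6.1   0.3 -20.6]
330 0.1341 [ -8.6   0.3 -20.9]
350 0.1375 [-19.2   0.3 -20.7]
yaw -146.116599406123
to seat mm [ 210.78604316 -313.77474679   76.77504565]
```

```bash
python3 -m creep '[0,0,0,0,0,0.15,0,0,0,0,0,0.15,0,0,0,0,0,0.15,0,0,0,0,0,0.15,0,0,0,0,0,0.15,0,0,0,0,0,0.147,0,0,0,0,0,0]'
python3 -m creep '[-13,-33,0,0,0,0,-13,-33,0,0,0,0,-13,-33,0,0,0,0,-13,-33,0,0,0,0,-13,-33,0,0,0,0,-13,-33,0,0,0,0,-13,-33,0,0,0,0,-13,-33,0,0,0,0,-13,-36,0,0,0,0,0,0,0,0,0,0,0,0,0,0,0,0]'
python3 - <<'E'
from h import *
from plant import bot
s=bot.state();m=bot.camera_model("wrist");im,dp=bot.camera("wrist")
print(s["ee_pos"],s["ee_rot"],s["joint_positions"])
pickle.dump((im,dp,m,s),open("w5.pkl","wb"));cv2.imwrite("pics/w5.png",im)
E
```

```text
time: 13.65
ee_pos: [0.5319, 0.2351, 0.2159]
ee_rot: [-0.477, -3.103, 0.002]
wrist_force: [-0.1, -0.0, -1.0]
finger_gap: 0.282
gripper_force: 58.9
time: 15.02
ee_pos: [0.5534, -0.0858, 0.2167]
ee_rot: [-0.476, -3.104, -0.001]
wrist_force: [-0.8, 0.7, -0.7]
finger_gap: 0.285
gripper_force: 59.2
[ 0.55335442 -0.08582085  0.21669985] [-4.75895630e-01 -3.10408444e+00 -7.80869621e-04] [-3.03875976e-01  2.84728577e-01 -7.14944759e-03  1.28021881e+00
  3.04217006e-04  3.80199906e-04]
```

View pics/w5.png

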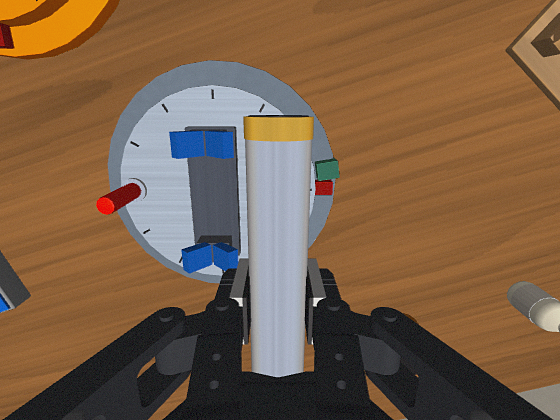

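The wrist view shows the lug at (324,188) against the stop at (327,168). The V-rests are at (203,144) and (212,256), with the post at (106,205). I'll locate the groove lines by their shade edge.

```bash
python3 - <<'E'
from h import *
im,dp,m,s=pickle.load(open("w5.pkl","rb"));g=im.astype(int).sum(2)
Rt=R.from_rotvec(s["ee_rot"]).as_matrix()
for v in (136,140,144,148,152): print(v,g[v,192:218].tolist())
for v in (248,252,256,260,264): print(v,g[v,202:224].tolist())
h,sa,va=cv2.split(cv2.cvtColor(im,cv2.COLOR_BGR2HSV))
blue=((h>105)&(h<130)&(sa>150)&(va>60)).astype(np.uint8);blue[:,245:]=0
for c in cv2.findContours(blue,cv2.RETR_EXTERNAL,cv2.CHAIN_APPROX_NONE)[0]:
    if cv2.contourArea(c)>200:print(cv2.approxPolyDP(c,3,True).reshape(-1,2).tolist())
print(np.degrees(np.arctan2(Rt[1,0],Rt[0,0])))
E
```

```text
136 [257, 284, 269, 283, 274, 266, 262, 259, 287, 292, 296, 276, 248, 259, 267, 251, 261, 263, 278, 262, 238, 271, 257, 235, 237, 249]
140 [279, 282, 286, 286, 275, 270, 260, 265, 251, 280, 275, 276, 261, 266, 269, 270, 246, 269, 262, 277, 255, 241, 262, 254, 277, 235]
144 [293, 272, 292, 286, 275, 256, 259, 278, 279, 275, 265, 301, 259, 258, 259, 261, 236, 263, 277, 261, 269, 252, 247, 255, 253, 248]
148 [266, 306, 281, 301, 255, 274, 291, 270, 269, 273, 290, 288, 258, 252, 262, 256, 242, 281, 255, 270, 251, 250, 259, 253, 257, 236]
152 [271, 275, 274, 265, 269, 278, 272, 283, 268, 274, 267, 278, 275, 249, 258, 260, 255, 240, 238, 250, 242, 279, 246, 255, 265, 246]
248 [304, 293, 285, 271, 261, 272, 267, 263, 266, 271, 269, 268, 238, 279, 240, 284, 271, 232, 162, 137, 158, 144]
252 [266, 270, 282, 273, 279, 273, 282, 259, 290, 280, 264, 263, 247, 264, 245, 261, 273, 262, 252, 246, 283, 262]
256 [261, 275, 280, 289, 270, 282, 287, 280, 263, 293, 265, 267, 248, 248, 252, 256, 249, 258, 265, 252, 263, 262]
260 [283, 283, 265, 282, 284, 284, 278, 287, 288, 287, 249, 243, 264, 279, 267, 266, 240, 254, 260, 240, 281, 245]
264 [257, 294, 277, 274, 267, 268, 258, 260, 253, 310, 537, 590, 233, 233, 234, 258, 245, 251, 252, 254, 257, 274]
[[213, 245], [214, 264], [224, 270], [236, 268], [237, 249], [223, 243]]
[[209, 244], [204, 242], [182, 250], [186, 271], [211, 264]]
[[205, 131], [206, 155], [233, 157], [232, 132]]
[[169, 132], [172, 157], [204, 155], [202, 131]]
162.56740519310657
```

```bash
python3 - <<'E'
from h import *
im,dp,m,s=pickle.load(open("w5.pkl","rb"))
Rt=R.from_rotvec(s["ee_rot"]).as_matrix()
f=210/np.tan(np.radians(m["vfov"])/2);V=m["view"]
for u,v in((204,140),(204,150),(211,250),(212,258)):
    z=np.median(dp[v-1:v+2,u-1:u+2]);q=np.array([(u-m["cx"])/f*z,-(v-m["cy"])/f*z,-z]);print((V[:3,:3].T@(q-V[:3,3])).round(4))
T=lambda uv,z:(cast(m,uv,z)-s["ee_pos"])@Rt*1000
for z in(.086,.088): print(T([[203.7,131],[205,155],[211,244.5],[212.5,264]],z).round(1))
print("post",T([[106,205]],.098),cast(m,[[106,205]],.098))
E
```

```text
[ 0.4807 -0.127   0.0868]
[ 0.4884 -0.1308  0.0837]
[ 0.5742 -0.157   0.0874]
[ 0.5834 -0.1603  0.0838]
[[ 63.9 -61.  130.8]
 [ 44.5 -61.3 130.7]
 [-36.5 -61.7 130.6]
 [-56.2 -61.6 130.6]]
[[ 64.  -60.5 128.8]
 [ 44.8 -60.9 128.7]
 [-35.6 -61.2 128.6]
 [-55.2 -61.1 128.6]]
post [[   4.74190565 -144.26120262  118.66231153]] [[ 0.50547552 -0.2219549   0.098     ]]
```

```bash
python3 -m creep '[0.7,-31,0,0,0,0.005,0,-30.3,0,0,0,0,0,0,0,0,0,0,0,0,40,0,0,0,0,0,40,0,0,0,0,0,20,0,0,0,0,0,10,0,0,0,0,0,0,0,0,0,0,0,0,0,0,0]'
python3 -m creep '[0,0,3,0,0,0,0,0,3,0,0,0,0,0,0,0,0,0,0,0,0,0,0,0]'
python3 -m creep '[0,0,2,0,0,0,0,0,0,0,0,0,0,0,0,0,0,0]'
python3 -m creep '[0,0,2,0,0,0,0,0,0,0,0,0,0,0,0,0,0,0]'
```

```text
time: 16.2
ee_pos: [0.535, -0.1442, 0.1082]
ee_rot: [0.485, 3.102, -0.0]
wrist_force: [-0.4, 0.3, -1.5]
finger_gap: 0.285
gripper_force: 59.3
time: 16.7
ee_pos: [0.5344, -0.1444, 0.1013]
ee_rot: [-0.486, -3.104, -0.0]
wrist_force: [0.5, 0.1, -1.4]
finger_gap: 0.284
gripper_force: 59.3
time: 17.08
ee_pos: [0.5344, -0.1443, 0.0993]
ee_rot: [0.486, 3.104, 0.0]
wrist_force: [0.5, -0.2, -2.3]
finger_gap: 0.287
gripper_force: 59.3
time: 17.45
ee_pos: [0.535, -0.1437, 0.098]
ee_rot: [0.485, 3.102, 0.002]
wrist_force: [1.1, 4.4, 5.8]
finger_gap: 0.282
gripper_force: 60.1
```

Contact is on the −y face only (lateral push about +4.5 N), so I'll shift towards +y.

```bash
python3 -m creep '[0,1,0,0,0,0,0,0,0,0,0,0,0,0,0,0,0,0]'
python3 -m creep '[0,0,1,0,0,0,0,0,0,0,0,0,0,0,0,0,0,0]'
```

```text
time: 17.82
ee_pos: [0.535, -0.1433, 0.0976]
ee_rot: [0.486, 3.103, 0.0]
wrist_force: [1.7, 3.5, 5.5]
finger_gap: 0.287
gripper_force: 59.7
time: 18.2
ee_pos: [0.5351, -0.1433, 0.0969]
ee_rot: [0.486, 3.103, 0.0]
wrist_force: [0.3, 3.7, 9.3]
finger_gap: 0.286
gripper_force: 60.3
```

```bash
python3 -m creep '[0,0.7,0,0,0,0,0,0,0,0,0,0,0,0,0,0,0,0]'
python3 -m creep '[0,0,1,0,0,0,0,0,0,0,0,0,0,0,0,0,0,0]'
python3 -m creep '[0,0,1.5,0,0,0,0,0,0,0,0,0,0,0,0,0,0,0]'
```

```text
time: 18.58
ee_pos: [0.5353, -0.1429, 0.0969]
ee_rot: [0.486, 3.103, -0.001]
wrist_force: [0.2, 2.0, 8.1]
finger_gap: 0.282
gripper_force: 60.3
time: 18.95
ee_pos: [0.5353, -0.143, 0.0961]
ee_rot: [0.486, 3.102, -0.001]
wrist_force: [-0.6, 1.3, 9.7]
finger_gap: 0.282
gripper_force: 60.3
time: 19.32
ee_pos: [0.5353, -0.1429, 0.0948]
ee_rot: [0.486, 3.102, -0.001]
wrist_force: [0.3, 3.2, 12.1]
finger_gap: 0.283
gripper_force: 60.4
```

```bash
python3 -m creep '[0,0.6,0,0,0,0,0,0,1.5,0,0,0,0,0,0,0,0,0,0,0,0,0,0,0]'
python3 - <<'E'
from h import *
from plant import bot
s=bot.state();Rt=R.from_rotvec(s["ee_rot"]).as_matrix()
print("F tool",Rt.T@s["wrist_force"],"M tool",Rt.T@s["moment"],s["ee_pos"],np.degrees(np.arctan2(Rt[1,0],Rt[0,0])))
im,dp=bot.camera("wrist");m=bot.camera_model("wrist")
f=210/np.tan(np.radians(m["vfov"])/2);V=m["view"]
for v in (118,125,150,180,210,240,270,300,330,350):
    z=np.median(dp[v,275:283]);q=np.array([(278.5-m["cx"])/f*z,-(v-m["cy"])/f*z,-z]);X=V[:3,:3].T@(q-V[:3,3]);print(v,X.round(4),(Rt.T@(X-s["ee_pos"])*1000).round(1))
h,sa,va=cv2.split(cv2.cvtColor(im,cv2.COLOR_BGR2HSV))
blue=((h>105)&(h<130)&(sa>150)&(va>60)).astype(np.uint8)
for c in cv2.findContours(blue,cv2.RETR_EXTERNAL,cv2.CHAIN_APPROX_NONE)[0]:
    if cv2.contourArea(c)>100:
        p=cv2.approxPolyDP(c,3,True).reshape(-1,2);print([(a,b,float(dp[b,a].round(4))) for a,b in p.tolist()])
print([(b,a) for b,a in blobs(((h<6)|(h>174))&(sa>170)&(va>90),20)],blobs((h>50)&(h<85)&(sa>90),20))
cv2.imwrite("pics/w6.png",im)
E
```

```text
time: 19.82
ee_pos: [0.5353, -0.1429, 0.0934]
ee_rot: [0.487, 3.102, -0.003]
wrist_force: [-3.0, 0.9, 14.4]
finger_gap: 0.281
gripper_force: 60.7
F tool [  3.13684027  -0.09606038 -14.39215231] M tool [ 0.17492621  0.4894108  -0.18529876] [ 0.53532263 -0.14291921  0.09344382] 162.17305755824825
118 [ 0.4613 -0.1197  0.1149] [ 77.5  -0.5 -21.6]
125 [ 0.4635 -0.1203  0.1151] [ 75.3  -0.5 -21.7]
150 [ 0.4716 -0.1229  0.1144] [ 66.8  -0.5 -21.1]
180 [ 0.4817 -0.1262  0.1146] [ 56.1  -0.5 -21.3]
210 [ 0.4926 -0.1297  0.1144] [ 44.6  -0.5 -21. ]
240 [ 0.5041 -0.1334  0.1145] [ 32.6  -0.5 -21.2]
270 [ 0.5164 -0.1373  0.1147] [ 19.7  -0.5 -21.3]
300 [ 0.53   -0.1417  0.1139] [  5.4  -0.5 -20.4]
330 [ 0.5438 -0.1461  0.1144] [ -9.1  -0.5 -20.9]
350 [ 0.5538 -0.1493  0.1143] [-19.6  -0.5 -20.9]
[(249, 335, 0.17020000517368317), (249, 344, 0.16349999606609344), (242, 346, 0.16179999709129333), (243, 371, 0.15850000083446503), (251, 371, 0.16290000081062317)]
[(305, 334, 0.17170000076293945), (304, 371, 0.1632000058889389), (313, 371, 0.15919999778270721), (314, 351, 0.1581999957561493), (306, 343, 0.164000004529953)]
[(311, 148, 0.13680000603199005), (309, 198, 0.13410000503063202), (321, 200, 0.13050000369548798), (333, 196, 0.13750000298023224), (336, 150, 0.1306000053882599)]
[(243, 148, 0.13750000298023224), (218, 151, 0.13009999692440033), (221, 196, 0.13580000400543213), (232, 200, 0.13189999759197235), (245, 198, 0.13439999520778656)]
[(array([444.3, 232.1]), np.int32(472)), (array([112.6, 265.8]), np.int32(1957))] [(array([450.1, 201.6]), np.int32(1098))]
```

```bash
python3 - <<'E'
from h import *
from plant import bot
s=bot.state();Rt=R.from_rotvec(s["ee_rot"]).as_matrix();print(s["time"],Rt.T@s["wrist_force"])
D=[];
for _ in range(4): D.append(bot.camera("wrist")[1])
m=bot.camera_model("wrist");d=np.mean(D,0)
f=210/np.tan(np.radians(m["vfov"])/2);V=m["view"]
uu,vv=np.meshgrid(np.arange(560),np.arange(420));q=np.stack([(uu-m["cx"])/f*d,-(vv-m["cy"])/f*d,-d],-1)
X=((q-V[:3,3])@V[:3,:3]-s["ee_pos"])@Rt*1000
for x0 in(45,50,55,-45,-50):
    k=(abs(X[...,0]-x0)<2)&(abs(X[...,1])<30)&(X[...,2]<15)&(X[...,2]>-30)
    p=X[k];b=np.round(p[:,1]/2)*2
    print(x0,[(float(t),float(np.median(p[b==t,2]).round(1))) for t in np.unique(b)])
E
```

```text
19.875 [  3.27307149  -1.78185403 -14.11764681]
45 [(-28.0, 5.7), (-26.0, -0.9), (-24.0, -2.2), (-22.0, -4.2), (-20.0, -6.1), (-18.0, -6.8), (-16.0, -4.8), (-14.0, -11.1), (-12.0, -15.2), (-10.0, -17.5), (-8.0, -19.2), (-6.0, -20.0), (-4.0, -20.7), (-2.0, -21.0), (-0.0, -21.0), (2.0, -20.7), (4.0, -20.1), (6.0, -19.0), (8.0, -17.4), (10.0, -14.7), (12.0, -12.1), (14.0, -5.0), (16.0, -6.7), (18.0, -6.0), (20.0, -4.4), (22.0, -2.1), (24.0, -0.7)]
50 [(-26.0, -0.7), (-24.0, -2.2), (-22.0, -4.2), (-20.0, -6.4), (-18.0, -6.9), (-16.0, -5.0), (-14.0, -4.1), (-12.0, -15.0), (-10.0, -17.5), (-8.0, -19.1), (-6.0, -20.1), (-4.0, -20.8), (-2.0, -21.1), (-0.0, -21.0), (2.0, -20.7), (4.0, -20.0), (6.0, -19.0), (8.0, -17.6), (10.0, -15.0), (12.0, -11.1), (14.0, -4.9), (16.0, -7.0), (18.0, -6.2), (20.0, -4.0), (22.0, -2.2), (24.0, -0.8)]
55 [(-28.0, 5.5), (-26.0, -0.9), (-24.0, -2.4), (-22.0, -4.3), (-20.0, -6.4), (-18.0, -6.7), (-16.0, -4.9), (-14.0, -10.7), (-12.0, -14.8), (-10.0, -17.3), (-8.0, -19.1), (-6.0, -20.1), (-4.0, -20.8), (-2.0, -20.9), (-0.0, -21.0), (2.0, -20.8), (4.0, -20.0), (6.0, -19.1), (8.0, -17.7), (10.0, -15.3), (12.0, -4.0), (14.0, -4.9), (16.0, -6.7), (18.0, -6.2), (20.0, -4.1), (22.0, -2.0), (24.0, -0.8), (26.0, 5.6), (28.0, 5.9), (30.0, 5.7)]
-45 [(-18.0, -6.7), (-16.0, -4.6), (-14.0, -3.4), (12.0, -3.1), (14.0, -4.4), (16.0, -6.4)]
-50 [(-16.0, -3.5), (-14.0, -3.8), (12.0, -3.0)]
```

The depth cross-section shows the tube axis about 1 mm above the V edges and centred at both rests, so it is fully seated. The force puts the travel at about 4.5 mm. I'll press slightly more, settle, and hand in.

```bash
python3 -m creep '[0,0,0.6,0,0,0,0,0,0,0,0,0,0,0,0,0,0,0,0,0,0,0,0,0,0,0,0,0,0,0]' && python3 - <<'E'
from h import *
from plant import bot
s=bot.state();Rt=R.from_rotvec(s["ee_rot"]).as_matrix();F=Rt.T@s["wrist_force"];print(F,s["finger_gap"])
if -19<F[2]<-12 and abs(F[1])<5: print(bot.finish_job())
E
```

```text
time: 20.7
ee_pos: [0.5353, -0.1429, 0.0929]
ee_rot: [0.487, 3.102, -0.003]
wrist_force: [-2.9, -0.8, 13.9]
finger_gap: 0.282
gripper_force: 60.7
[  2.51586789  -1.66873864 -13.85541322] 0.28224639656813344
the job is handed in; nothing more can be done
None
```

The job is handed in: the table was turned to its stop, and the tube is seated in the V-cradle and held pressed about 4–5 mm down (estimated from the wrist force), at 20.7 s of the 64 s; no verdict was returned.

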